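# Open the light shutter of a microscope base to its next click stop

### The job

Open the light port of the microscope base: swing the folded handle of the shutter slide fully out to the side, then push the slide along until it clicks into its next stop, so that the red index button drops and the clear window lies over the lamp port. Stop at that first click and do not let the slide run on towards the green-glass stop that follows; leave the handle out and do not disturb the jar, the bottle or the dish.

Things in the scene. Friction and masses are not known exactly. Their poses are not given: they have to be found in the camera images.
- base: White microscope light base, fixed, a box 130 x 250 mm, 50 mm high (its x -60 to 70 mm). Origin: centre of its underside, z up, +y the way the slide opens, -x side to the robot. On top, between a guide lip (top 57 mm, x -53 to -47) and a dark cover rail (x 46 to 70, top 64 mm, hides the index strip), lies the slide plate.
- keeper (a point): Middle of the fixed yellow keeper arm over the plate: x -12 to 46, y -49 to -41, z 58 to 82 mm of the base. It blocks the heel of the folded handle: the plate can slide only 6 to 15 mm until the handle is swung out past about 65 degrees. Axes as the base.
- port (a point): Centre of the lamp port, a bright yellow disc 18 mm across in a brass ring, in the top of the base at x 0, y 70, z 51 mm of the base, covered by the plate at the start. Axes as the base.
- window (a point): Centre of the clear window in the aluminium slide plate, at its top face (55 mm above the bench): a slot 30 mm in x, 54 mm in y; 50 mm short of the port at plate travel 0. Plate 4 mm thick, x -45 to 45 of the base, y from -120 to 75 mm of this point. Behind (-y) is a green glass window, for the following stop. Axes as the base.
- plate (a joint): Travel of the slide plate along the base's +y, m, 0 (shut) to 0.135; starts at 0 to 0.004. Slides stiffly (about 2 N), stays where left. The next stop lies unseen somewhere from 0.034 to 0.066 (window still clears the port); a further one 0.064 after it. Driving it on out of a stop takes 10 to 15 N; a stop draws the plate in from 4 mm either side on release.
- plunger (a joint): Red index button (18 mm disc) on the cover rail at x 55, y 60 mm of the base, pressed down by a spring. 0 to 0.001 m while its roller rides on the strip (button top 79 mm above the bench), about 0.005 when it has dropped into a stop.
- handle (a joint): Angle of the folding handle on the plate, rad: 0 folded (points to the base's -y), 1.571 fully out (points to the base's -x, towards the robot, past the edge of the base), at a firm end stop. Starts at 0 to 0.3. Opens clockwise from above; light friction (1 N at mid-bar), stays where left. Pushed towards +y when out, it holds on its stop and moves the plate.
- handle_pivot (a point): On the handle's upright hinge axis, 73 mm above the bench (mid bar); x -32, y -60 mm of the base at plate travel 0. Hub 18 mm across. Blue bar 12 mm wide, 67 to 79 mm above the bench, reaches 80 mm along this frame's -y; a heel 10 mm wide reaches 34 mm along its +x (the base's +x when folded). 12 mm free between bar and plate. Turns with the handle.
- handle_knob (a point): Top centre of the black knob at the end of the handle bar, 75 mm from the hinge axis; upright, 16 mm across, 22 mm tall, top 101 mm above the bench. Axes turn with the handle: -y points outward along the bar.
- jar: Bystander: glass jar with blue cap, 48 mm across, 60 mm tall, on the bench beyond the base. Origin at the centre of its underside.
- flask: Bystander: bottle with orange cap, 44 mm across, 115 mm tall, on the bench beyond the base. Origin at the centre of its underside.
- dish: Bystander: flat clear dish with a brown sample, 84 mm across, 14 mm tall, on the bench on the robot's side of the base. Origin at the centre of its underside.

How it is judged:
On the way, in this order (a step that is already met when the one before it is completed fails the run):
1. the handle is swung fully out (beyond 1.45 rad) (value of joint handle above 1.45 rad), for 0.1 s.
2. the slide has clicked into its next stop: red button dropped, clear window over the port (value of joint plunger above 0.003 m and y of window in the frame of port between -0.018 and 0.018 m), for 0.2 s.
At the end, for the whole second after the job is handed in: The red index button has dropped into a stop (plunger beyond 3 mm), the window's centre lies within 18 mm of the port's along the slide, the plate is at rest, the handle is still out (beyond 1.4 rad) (all of step 2 and value of joint handle above 1.4 rad and velocity of joint plate between -0.005 and 0.005 m/s); the robot touches nothing.
It fails at once if the slide is run on past its stop towards the next one (window more than 38 mm beyond the port) (y of window in the frame of port above 0.038 m).
It fails at once if the jar is shifted by more than 25 mm or tipped (distance of jar from where it was at the start of the episode above 0.025 m or angle between jar's own z axis and vertical above 0.4 rad).
It fails at once if the bottle is shifted by more than 25 mm or tipped (distance of flask from where it was at the start of the episode above 0.025 m or angle between flask's own z axis and vertical above 0.4 rad).
It fails at once if the dish is shifted by more than 25 mm or tipped (distance of dish from where it was at the start of the episode above 0.025 m or angle between dish's own z axis and vertical above 0.4 rad).
It also fails if it takes over 48 s, if anything falls off the work surface, if the arm or the gripper's body presses on something with over 40 N, if the wrist force passes 120 N, or if a joint passes its speed limit or range.

### The arm

A 7-joint arm with a two-finger parallel gripper is mounted at the origin on the work surface. World frame = base frame: x ahead of the robot, y to its left, z up, the work surface at z = 0. Lengths are in m, angles in rad, forces in N, time in s.
With the tool pointing down it reaches from about 0.4 to 0.85 m from the base axis. Payload 6.9 kg.
Tool frame: the origin (TCP) lies at the very end of the fingers, on their centre line; the grasp point (between the pads) lies behind it (robot.tcp_to_grasp is the z of the grasp point in the tool frame, in m); z points along the fingers, y is the line along which they close (so a half turn about z gives the same grasp; the last joint's range is limited). The gripper opens to 85 mm and grips with 20 to 120 N. Pads are 22 mm wide; open, the fingers measure 114 mm over their backs; the gripper's body (76 mm by 85 mm) begins 54 mm behind the grasp point. The pads swing forward as they close: fully open they stand 13 mm farther back than shut.
Start: joints at [-1.03, 0.507, -0.238, 1.5, 0.126, 1.149, -0.155], TCP at [0.264, 0.567, 0.194] pointing down, gripper open.
Joint ranges: [-3.08, 3.08], [-0.24, 2.05], [-1.43, 1.35], [0, 2.5], [-1.52, 4.66], [0.17, 1.96], [-2.89, 2.89]. Speed limits (rad/s): [2.39, 2.39, 3.14, 3.14, 3.14, 3.14, 3.14].

### API

Orientations are given as a rotation vector (axis times angle).
In Python, from station import robot, imaging, sign_off gives the robot as it stands.
- The arm moves only by the tool move_arm, never from a script. Its argument "commands" is text: rows parted by semicolons, each of 7 numbers parted by spaces: the turn, a rotation vector about the tool's x, y, z in rad, then the shift along the tool's x, y, z in cm, then the finger opening in cm, from 0 to 8.54. A call has 1 to 12 rows; each row is the pose to reach, as a shift and turn from the pose commanded when the call began, along the tool's axes at that moment; what a row does not reach only later rows make up. A row lasts 1/10 s, in which the tool goes at most 50 mm and 8.59 degrees, less where a joint would pass 70% of its speed; a pose out of reach is approached as far as the arm can. A call with a gripper value outside its range is refused whole. The fingers move at their own pace and stop on an object; the grip force is fixed at half the most. Time passes only in rows, so rows that repeat a pose let the fingers close. It gives the time, the measured TCP pose, the force, the opening and the grip force at its end, in the units of the state.
- robot.observe(): the state, without advancing time (a new reading comes with each control period).
- imaging.capture(name): name is "side" or "top" or "wrist"; returns a dict with "frame" (400x640x3 uint8, red, green, blue), "K" (3x3 intrinsics, pixels), "pose" (4x4, takes a point from camera to world coordinates); the wrist camera has in their place "T_tool_cam" (4x4, takes a point from camera to tool coordinates, whose origin is the TCP and whose axes are the flange's). Camera axes: x right, y down, z forward; pixel columns grow to the right and rows downward; lengths in m; the calibration is good to about 2 mm. The wrist camera is an equidistant fisheye: a pixel r from the principal point sees the ray r / f radians off the axis. A picture is of the moment at which its call begins: read the wrist's pose just before it. There is no depth.
- sign_off(): hands the job in; it is judged then, once.
Trained networks look in a picture, given as the dict that the camera call returned (one of the last four; its "shot" number tells which), for a name from the list of things; names that differ only in an ending like _2 or _b are one class to them, and where a whole thing is asked for, a point or a joint stands for the part that bears it (a point fixed in the world has none). Each returns a list of dicts, best first, with "conf" (0 to 1); they miss things now and then, are a little off and sometimes report something else, mostly with a low value. They report only what shows in the picture. A call takes as long as a camera call.
- imaging.spot_in(picture, name): "extent" ([left, top, width, height] as shares, 0 to 1, of the picture: columns of its width, rows of its height, round what is visible of it).
- imaging.outline_of(picture, name): "pixels" (400x640 bool, what is visible of it) and "extent" ([left, top, width, height] as shares, 0 to 1, of the picture: columns of its width, rows of its height, round what is visible of it).
The state is a dict: "t": time; "joint_pos": joint angles; "joint_vel": joint speeds; "joint_efforts": joint torques, N m; "position": TCP position; "tool_rot": TCP orientation; "force": force on the tool from outside, world axes, zero at the start; "torque": the same for the moment, N m; "gripper_width": opening from 0.0 (shut) to 1.0 (fully open); "finger_force": force on a finger pad.
Only numpy, scipy, OpenCV 4.12 (cv2) and the standard library are available. Lean on these libraries where they do the work, as an engineer would, in place of code of your own. Each camera call takes 0.05 s, during which the arm holds its last target. There are 200 camera calls.

## Working session

There is one attempt and no reset: what is moved stays moved. The work goes in short steps, Python scripts to look and compute and a tool call to move; the robot and the scene stay as the last step left them, time stands still between calls to the robot, and variables do not carry over. Pictures are saved under pics/ and viewed, at most 10 in all, crops included, and the job is handed in when it is done.

Besides the shell and the picture viewer there is one more tool, called after "Call:" as name(argument=value, ...), one argument or row to a line, values as JSON. move_arm: Moves the arm, as the interface text tells. Its arguments: {"type":"object","properties":{"commands":{"type":"string"}},"required":["commands"]}

```bash
mkdir -p pics
cat > h.py <<'E'
import numpy as np,cv2
from scipy.spatial.transform import Rotation as R
from station import robot,imaging,sign_off
def ray(p,u,v):
    d=np.linalg.inv(p["K"])@[u,v,1.]; return p["pose"][:3,3],p["pose"][:3,:3]@d
def atz(p,u,v,z):
    o,d=ray(p,u,v); return o+d*(z-o[2])/d[2]
def proj(p,X):
    q=np.linalg.inv(p["pose"])@np.append(X,1); q=p["K"]@q[:3]; return q[:2]/q[2]
E
python3 - <<'E'
from h import *
s=robot.observe();print({k:np.round(v,3) for k,v in s.items()},robot.tcp_to_grasp)
for n in("top","side"):
    p=imaging.capture(n);cv2.imwrite(f"pics/{n}0.png",p["frame"][...,::-1]);print(n,p["K"].round(1).tolist(),p["pose"].round(3).tolist())
    for k in("base","keeper","port","window","plate","plunger","handle","handle_knob","jar","flask","dish"):
        try:
            r=imaging.spot_in(p,k)
            for e in r[:2]:
                l,t,w,h=e["extent"];print(k,round(e["conf"],2),np.round([l*640,t*400,(l+w)*640,(t+h)*400]))
        except Exception as ex: print(k,ex)
E
```

```text
{'t': np.float64(0.0), 'joint_pos': array([-1.03 ,  0.508, -0.238,  1.501,  0.126,  1.149, -0.155]), 'joint_vel': array([ 0.001, -0.001,  0.002,  0.001, -0.   ,  0.   ,  0.001]), 'joint_efforts': array([ 0.0000e+00, -6.2060e+01, -2.1860e+00, -2.4966e+01,  1.3000e-02,
        1.2000e-02, -0.0000e+00]), 'position': array([0.264, 0.566, 0.194]), 'tool_rot': array([-6.790e-01, -3.067e+00,  3.000e-03]), 'force': array([ 0.122, -0.454,  0.215]), 'torque': array([-0.026, -0.019, -0.011]), 'finger_force': np.float64(0.0), 'gripper_width': np.float64(0.998)} -0.0187
top [[439.4, 0.0, 320.7], [0.0, 439.4, 208.6], [0.0, 0.0, 1.0]] [[0.024, -0.988, 0.152, 0.497], [-0.999, -0.03, -0.034, 0.046], [0.038, -0.151, -0.988, 0.858], [0.0, 0.0, 0.0, 1.0]]
base 0.7 [212. 178. 356. 254.]
keeper 0.64 [209. 179. 356. 251.]
keeper 0.4 [305. 216. 359. 239.]
port 0.76 [206. 177. 359. 253.]
port 0.53 [232. 140. 260. 166.]
window 0.76 [223. 192. 359. 242.]
plate 0.98 [222. 191. 356. 239.]
plate 0.55 [207. 178. 362. 253.]
plunger 0.5 [241. 177. 249. 189.]
handle 0.74 [303. 213. 353. 238.]
handle_knob 0.91 [302. 212. 354. 238.]
handle_knob 0.7 [210. 177. 354. 253.]
jar 0.86 [231. 139. 262. 163.]
flask 0.71 [294. 135. 316. 166.]
flask 0.29 [233. 138. 257. 164.]
dish 0.59 [226. 274. 278. 316.]
dish 0.31 [234. 138. 259. 167.]
side [[513.2, 0.0, 323.9], [0.0, 513.2, 186.3], [0.0, 0.0, 1.0]] [[0.809, -0.308, 0.501, 0.165], [-0.588, -0.43, 0.685, -0.566], [0.004, -0.848, -0.529, 0.562], [0.0, 0.0, 0.0, 1.0]]
base 0.62 [243. 149. 379. 262.]
keeper 0.77 [238. 153. 378. 262.]
port 0.93 [245. 151. 380. 261.]
window 0.77 [257. 164. 357. 232.]
plate 0.82 [260. 165. 358. 229.]
plunger 0.47 [307. 159. 312. 166.]
plunger 0.4 [202. 210. 243. 243.]
handle 0.81 [303. 195. 340. 229.]
handle_knob 0.84 [302. 193. 341. 225.]
jar 0.88 [327. 150. 349. 178.]
flask 0.74 [362. 148. 385. 206.]
dish 0.72 [200. 212. 248. 242.]
```

Run:
```python
import cv2
a=cv2.imread("pics/top0.png")[125:325,190:390];b=cv2.imread("pics/side0.png")[130:280,190:390]
cv2.imwrite("pics/a.png",cv2.resize(a,(600,600),interpolation=cv2.INTER_CUBIC));cv2.imwrite("pics/b.png",cv2.resize(b,(800,600),interpolation=cv2.INTER_CUBIC))
```

```text
(no output)
```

View pics/a.png

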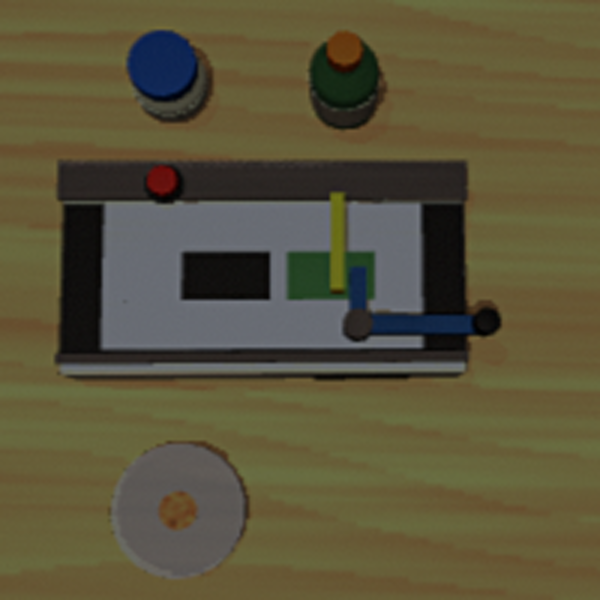

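View pics/b.png

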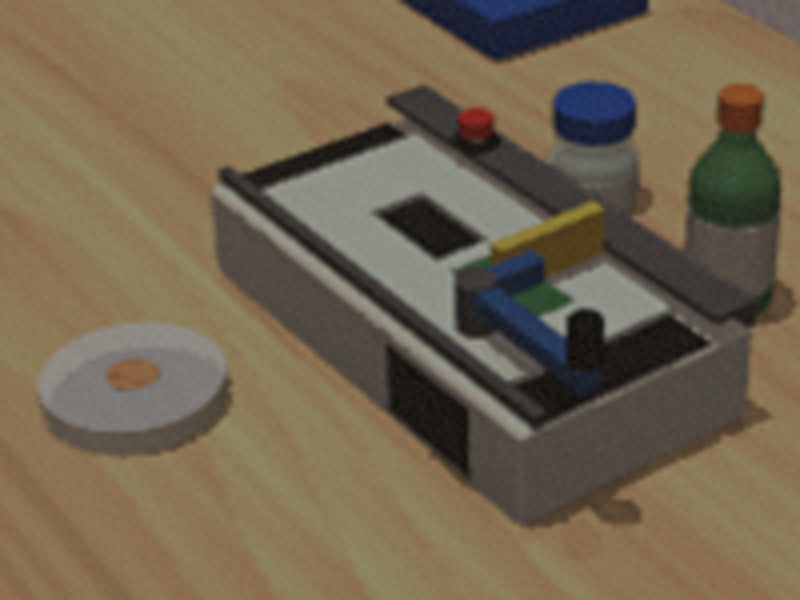

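The top view shows the handle folded (hub about (309,233), knob (352,231)), with the button at (244,185). The base is nearly world-aligned, with +y to image left. Next I'll work out its pose.

Run:
```python
from h import *
from scipy.optimize import least_squares
p=imaging.capture("top");q=imaging.capture("side")
f=lambda x,y:(190+x/3,125+y/3)
g=lambda x,y:(190+x/4,130+y/4)
obs=[(p,f(162,179),(.055,.06,.079)),(p,f(58,160),(.070,.125,.064)),(p,f(467,160),(.070,-.125,.064)),
(p,f(63,375),(-.06,.125,0.05)),(p,f(465,374),(-.06,-.125,0.05)),(p,f(331,290),(-.012,-.041,.082)),(p,f(345,290),(-.012,-.049,.082)),
(q,g(476,115),(.055,.06,.079)),(q,g(527,520),(-.06,-.125,0)),(q,g(527,435),(-.06,-.125,.05))]
T=lambda a,X:R.from_euler('z',a[2]).apply(X)+[a[0],a[1],0]
r=least_squares(lambda a:np.concatenate([proj(c,T(a,X))-u for c,u,X in obs]),[.5,0,0],loss='soft_l1')
a=r.x;print("base",a.round(4));print(np.round([proj(c,T(a,X))-u for c,u,X in obs],1).tolist())
for n,u,z in(("hub",f(358,322),.083),("knob",f(487,318),.101),("dish",f(179,509),.01)):
    w=atz(p,*u,z);print(n,w.round(4),"inbase",R.from_euler('z',-a[2]).apply(w-[a[0],a[1],0]).round(4))
s=robot.observe();print(R.from_rotvec(s["tool_rot"]).as_matrix().round(3))
```

```text
base [0.6036 0.096  0.0396]
[[0.1, -0.1], [0.2, 0.1], [-0.0, -0.8], [-1.5, 0.1], [1.6, -1.3], [0.3, -0.9], [0.1, -0.9], [-0.7, 0.1], [-1.6, 3.2], [-1.6, 0.7]]
hub [0.5729 0.0385 0.083 ] inbase [-0.0329 -0.0563  0.083 ]
knob [ 0.5756 -0.0359  0.101 ] inbase [-0.0332 -0.1307  0.101 ]
dish [0.459  0.1469 0.01  ] inbase [-0.1424  0.0565  0.01  ]
[[-0.907  0.422  0.   ]
 [ 0.422  0.907  0.   ]
 [-0.     0.    -1.   ]]
```

Call:
move_arm(
  commands="0 0 -0.47 -54.7 -37.9 0 0;0 0 -0.47 -54.7 -37.9 0 0;0 0 -0.47 -54.7 -37.9 0 0;0 0 -0.47 -54.7 -37.9 0 0;0 0 -0.47 -54.7 -37.9 0 0;0 0 -0.47 -54.7 -37.9 0 0;0 0 -0.47 -54.7 -37.9 0 0;0 0 -0.47 -54.7 -37.9 0 0;0 0 -0.47 -54.7 -37.9 0 0;0 0 -0.47 -54.7 -37.9 0 0;0 0 -0.47 -54.7 -37.9 0 0;0 0 -0.47 -54.7 -37.9 0 0",
)

```text
t: 2.5
position: [0.5675, 0.0467, 0.1947]
tool_rot: [-0.054, 3.14, 0.0]
force: [0.5, 0.3, 0.7]
gripper_width: -0.004
finger_force: 0.0
```

Call:
move_arm(
  commands="0 0 0 0 0 0 0;0 0 0 0 0 0 0;0 0 0 0 0 0 0",
)

```text
t: 2.8
position: [0.5662, 0.0499, 0.1944]
tool_rot: [0.056, -3.141, -0.001]
force: [-0.8, -0.5, -0.1]
gripper_width: -0.002
finger_force: 0.0
```

Run:
```python
from h import *
p=imaging.capture("side");s=robot.observe();print(s["position"].round(4),s["tool_rot"].round(3),s["force"].round(2))
b=p["frame"][100:280,170:410,::-1];cv2.imwrite("pics/c.png",cv2.resize(b,(800,600),interpolation=cv2.INTER_CUBIC))
```

```text
[0.5661 0.0503 0.1945] [ 5.700e-02 -3.141e+00 -1.000e-03] [-0.16  0.78  0.49]
```

View pics/c.png

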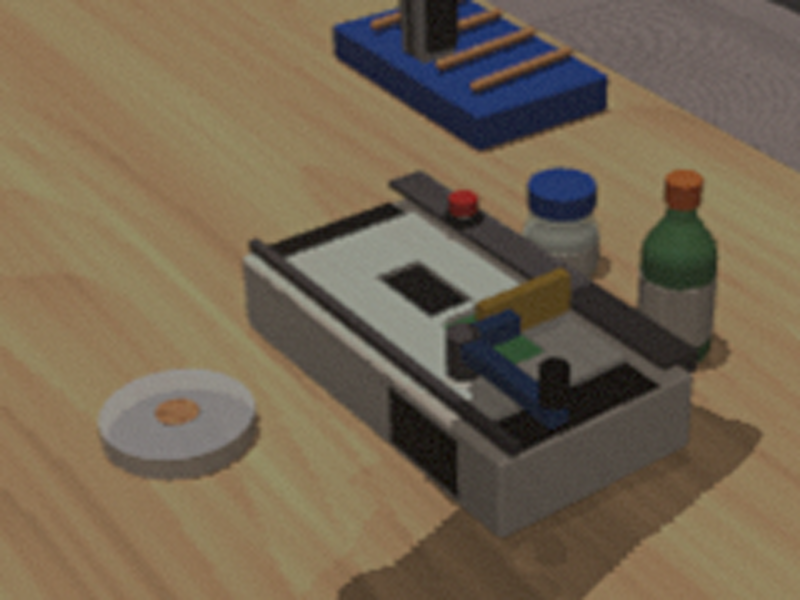

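The fingertips show at the top edge near image pixel (299,108), above the base. Handle, jar and bottle haven't moved. Next I'll go beside the bar and down.

Call:
move_arm(
  commands="0 0 0 -3.2 -5.9 0 0;0 0 0 -3.2 -5.9 0 0;0 0 0 -3.2 -5.9 2 0;0 0 0 -3.2 -5.9 5 0;0 0 0 -3.2 -5.9 8 0;0 0 0 -3.2 -5.9 10 0;0 0 0 -3.2 -5.9 10 0;0 0 0 -3.2 -5.9 10 0;0 0 0 -3.2 -5.9 10 0",
)

```text
t: 3.75
position: [0.6016, -0.0087, 0.0959]
tool_rot: [-0.055, 3.139, 0.0]
force: [0.4, 0.5, 0.3]
gripper_width: -0.0
finger_force: 0.0
```

Run:
```python
from h import *
p=imaging.capture("side");q=imaging.capture("top");s=robot.observe();print(s["position"].round(4),s["tool_rot"].round(3),s["force"].round(2))
b=p["frame"][140:260,250:410,::-1];b=cv2.resize(b,(400,300),interpolation=cv2.INTER_CUBIC)
c=q["frame"][150:270,200:360,::-1];c=cv2.resize(c,(400,300),interpolation=cv2.INTER_CUBIC)
cv2.imwrite("pics/d.png",np.hstack([b,c]))
```

```text
[ 0.6016 -0.009   0.0959] [-0.054  3.139 -0.   ] [-0.16  0.15 -0.8 ]
```

View pics/d.png

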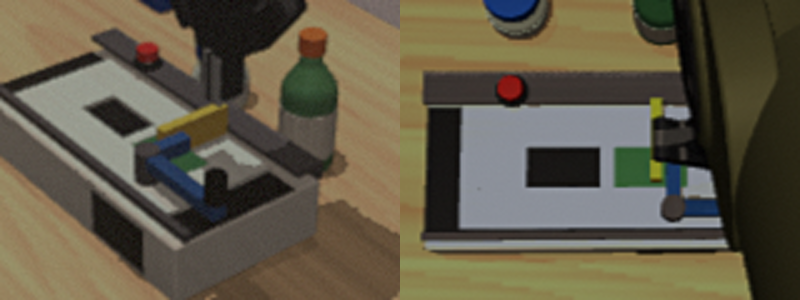

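Run:
```python
from h import *
p=imaging.capture("side");s=robot.observe();
u=proj(p,s["position"]);print(u, proj(p,[.5756,-.0359,.101]),proj(p,[.5661,.0503,.1945]))
b=p["frame"][140:240,290:390,::-1];b=cv2.resize(b,(600,600),interpolation=cv2.INTER_CUBIC)
b=np.clip(b.astype(float)*1.8,0,255).astype(np.uint8)
cv2.circle(b,tuple(int(x) for x in (u-[290,140])*6),4,(255,0,255),1)
cv2.imwrite("pics/e.png",b)
```

```text
[338.33438676 199.23377136] [335.7104362  209.20319288] [299.29300034 137.87948831]
```

View pics/e.png

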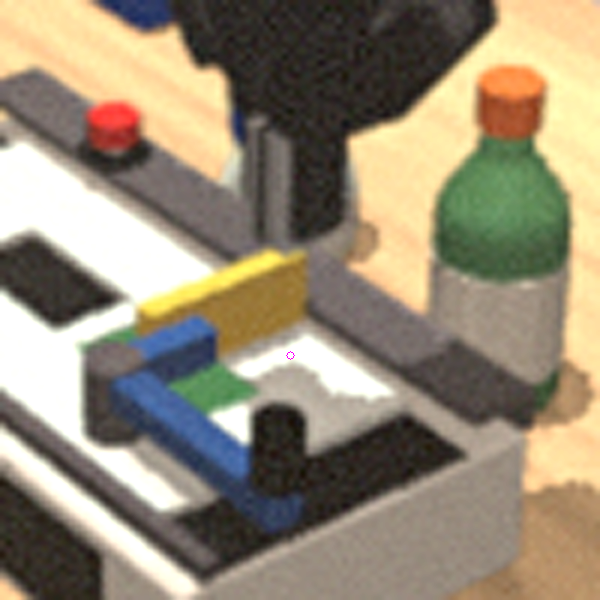

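The fingertip shows at (340,181) and the projected TCP at (338,199), so they don't agree. I'll check with the wrist camera.

Run:
```python
from h import *
s=robot.observe();p=imaging.capture("wrist");T=p["T_tool_cam"];K=p["K"];print(K.round(1).tolist(),T.round(3).tolist())
Rt=R.from_rotvec(s["tool_rot"]).as_matrix()
def pw(tool):
    c=np.linalg.inv(T)@np.append(tool,1);c=c[:3];th=np.arctan2(np.hypot(c[0],c[1]),c[2]);d=c[:2]/np.hypot(*c[:2]);return np.array([K[0,2],K[1,2]])+K[0,0]*th*d
im=p["frame"][...,::-1].copy();im=np.clip(im*1.6,0,255).astype(np.uint8)
for X,col in(([0,0,0],(255,0,255)),([0,0,-.034],(0,255,255))):
    u=pw(np.array(X));print(u);cv2.circle(im,tuple(int(v) for v in u),4,col,1)
yaw=.0396
for X in([-.0325,-.132,.101],[-.0325,-.057,.083],[-.012,-.045,.082],[.055,.06,.079],[-.06,-.125,.05],[.07,-.125,.064]):
    w=R.from_euler('z',yaw).apply(X)+[.6036,.096,0];u=pw(Rt.T@(w-s["position"]));cv2.circle(im,tuple(int(v) for v in u),4,(0,255,0),1);print(X,u.round())
cv2.imwrite("pics/f.png",im)
```

```text
[[309.7, 0.0, 324.9], [0.0, 309.7, 200.8], [0.0, 0.0, 1.0]] [[0.001, -0.947, -0.321, 0.084], [1.0, 0.001, 0.0, -0.0], [0.0, -0.321, 0.947, -0.179], [0.0, 0.0, 0.0, 1.0]]
[324.80292019 234.81830393]
[324.76690312 261.40982833]
[-0.0325, -0.132, 0.101] [279. 199.]
[-0.0325, -0.057, 0.083] [397. 190.]
[-0.012, -0.045, 0.082] [412. 218.]
[0.055, 0.06, 0.079] [512. 284.]
[-0.06, -0.125, 0.05] [297. 141.]
[0.07, -0.125, 0.064] [301. 300.]
```

View pics/f.png

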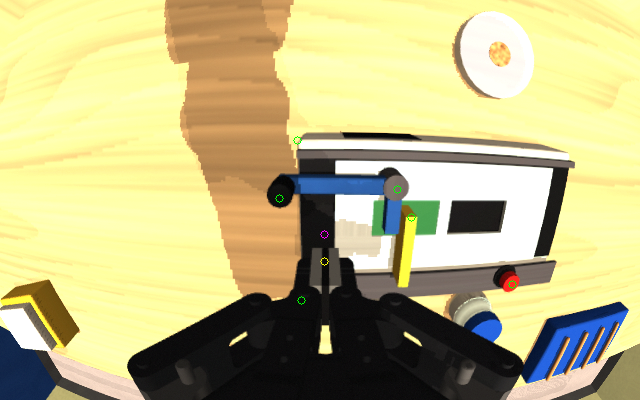

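The base and handle points line up, but the visible fingertips end about 30 mm short of the reported TCP. I'll descend in stages and measure as I go.

Call:
move_arm(
  commands="0 0 0 0 0 1 0;0 0 0 0 0 2 0;0 0 0 0 0 3 0;0 0 0 0 0 3 0;0 0 0 0 0 3 0",
)

```text
t: 4.45
position: [0.6003, -0.0093, 0.0637]
tool_rot: [0.054, -3.14, -0.0]
force: [-0.2, -0.3, -0.7]
gripper_width: -0.001
finger_force: 0.0
```

Run:
```python
from h import *
p=imaging.capture("side");s=robot.observe();print(s["position"],s["force"])
u=proj(p,s["position"]);v=proj(p,s["position"]+[0,0,.035]);print(u,v)
b=p["frame"][140:240,290:390,::-1];b=cv2.resize(b,(600,600),interpolation=cv2.INTER_CUBIC)
b=np.clip(b.astype(float)*2.5,0,255).astype(np.uint8)
for w in(u,v):cv2.circle(b,tuple(int(x) for x in (w-[290,140])*6),4,(255,0,255),1)
cv2.imwrite("pics/g.png",b)
```

```text
[ 0.6006814  -0.00924401  0.0641959 ] [ 0.36474342 -0.1638922  -0.10764158]
[337.67320445 215.00788989] [338.06749426 197.60866112]
```

View pics/g.png

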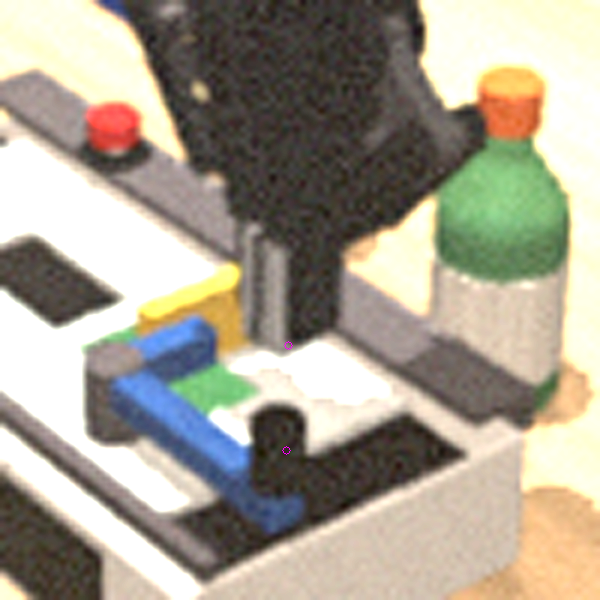

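The tips now sit at about z 0.099, which fits a 35 mm offset. I'll go down another 2.7 cm.

Call:
move_arm(
  commands="0 0 0 0 0 0.9 0;0 0 0 0 0 1.8 0;0 0 0 0 0 2.7 0;0 0 0 0 0 2.7 0;0 0 0 0 0 2.7 0",
)

```text
t: 5.0
position: [0.6004, -0.0092, 0.0369]
tool_rot: [0.054, -3.14, -0.0]
force: [0.1, 0.1, -0.7]
gripper_width: 0.001
finger_force: 0.0
```

Run:
```python
from h import *
p=imaging.capture("side");s=robot.observe();print(s["position"],s["force"])
v=proj(p,s["position"]+[0,0,.035]);print(v)
b=p["frame"][140:240,290:390,::-1];b=cv2.resize(b,(600,600),interpolation=cv2.INTER_CUBIC)
b=np.clip(b.astype(float)*2.5,0,255).astype(np.uint8)
for w in(v,):cv2.circle(b,tuple(int(x) for x in (w-[290,140])*6),4,(255,0,255),1)
cv2.imwrite("pics/h.png",b)
```

```text
[ 0.60072427 -0.00926313  0.03732871] [ 0.01007875 -0.52697333  0.15083838]
[337.79059048 211.02860214]
```

View pics/h.png

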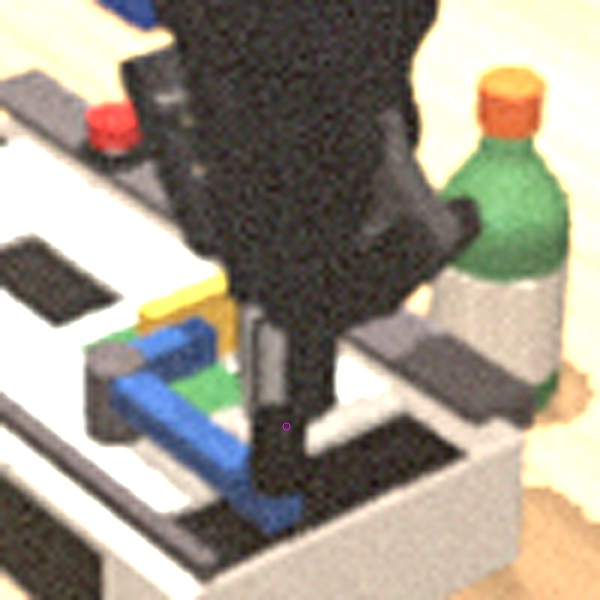

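Call:
move_arm(
  commands="0 0 0 0 0 0.3 0;0 0 0 0.8 0 0.3 0;0 0 0 1.25 -0.05 0.3 0;0 0 0 1.75 -0.1 0.3 0;0 0 0 2.3 -0.15 0.3 0;0 0 0 2.8 -0.2 0.3 0;0 0 0 3.4 -0.15 0.3 0;0 0 0 4.0 -0.1 0.3 0;0 0 0 4.0 -0.1 0.3 0",
)

```text
t: 5.95
position: [0.5594, -0.0117, 0.0344]
tool_rot: [0.054, -3.14, 0.0]
force: [0.4, 0.4, -0.8]
gripper_width: 0.002
finger_force: 0.0
```

Run:
```python
from h import *
p=imaging.capture("side");s=robot.observe();print(s["position"],s["force"])
b=p["frame"][140:260,240:400,::-1];b=cv2.resize(b,(800,600),interpolation=cv2.INTER_CUBIC)
b=np.clip(b.astype(float)*2.2,0,255).astype(np.uint8)
cv2.imwrite("pics/i.png",b)
```

```text
[ 0.55987162 -0.01177542  0.03435736] [ 0.76548318 -0.00408656  0.48149608]
```

View pics/i.png

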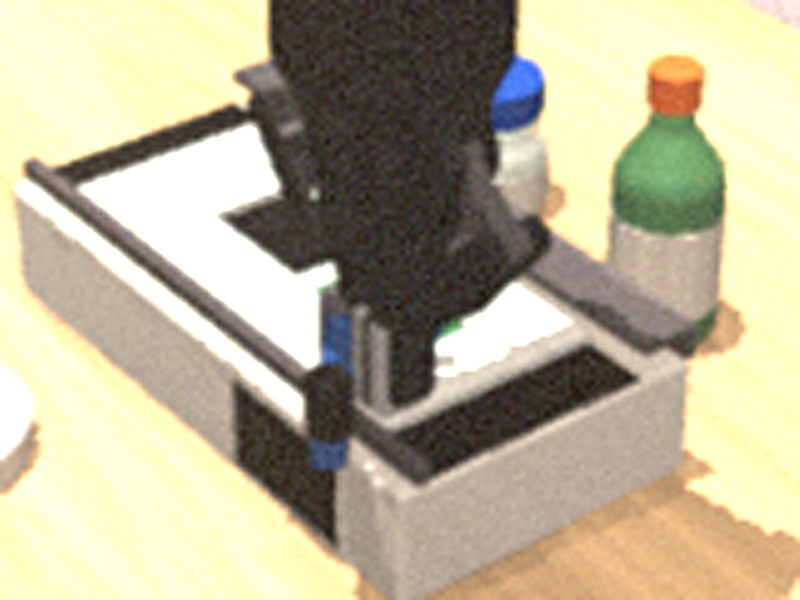

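The handle is halfway out, with the knob at about image (305,215). I'll finish the swing.

Call:
move_arm(
  commands="0 0 0 0.6 0.3 0 0;0 0 0 1.2 0.6 0 0;0 0 0 1.8 1.0 0 0;0 0 0 2.3 1.5 0 0;0 0 0 2.7 2.1 0 0;0 0 0 3.0 2.6 0 0;0 0 0 3.0 2.9 0 0;0 0 0 3.0 2.9 0 0;0 0 0 3.0 2.9 0 0",
)

```text
t: 6.9
position: [0.5297, 0.0165, 0.0343]
tool_rot: [0.054, -3.141, -0.0]
force: [0.4, -1.0, 0.8]
gripper_width: 0.0
finger_force: 0.0
```

```bash
cat > m.py <<'E'
from h import *
from scipy.optimize import minimize_scalar
# wrist pixel -> base-frame point at height z
s=robot.observe();p=imaging.capture("wrist");T=p["T_tool_cam"];K=p["K"]
Rt=R.from_rotvec(s["tool_rot"])
def un(u,v,z):
    d=np.array([u-K[0,2],v-K[1,2]]);r=np.hypot(*d);th=r/K[0,0]
    c=np.append(np.sin(th)*d/r,np.cos(th));d=Rt.apply(T[:3,:3]@c);o=s["position"]+Rt.apply(T[:3,3])
    w=o+d*(z-o[2])/d[2];return R.from_euler('z',-.0396).apply(w-[.6036,.096,0])
f=p["frame"];hsv=cv2.cvtColor(f,cv2.COLOR_RGB2HSV)
def blob(mask,n=1):
    k,l,st,c=cv2.connectedComponentsWithStats(mask.astype(np.uint8));i=sorted(range(1,k),key=lambda i:-st[i,4])[:n];return [(c[j],st[j]) for j in i]
H,S,V=hsv[...,0],hsv[...,1],hsv[...,2]
print("t",s["t"],"pos",s["position"].round(4),"F",s["force"].round(2))
for nm,m,z in(("red",((H<6)|(H>174))&(S>150)&(V>50),.079),("green",(H>45)&(H<75)&(S>100),.055),("blue",(H>100)&(H<125)&(S>150),.079),("port",(H>18)&(H<35)&(S>150)&(V>60),.051)):
    for c,st in blob(m,2 if nm!="red" else 1):
        x,y,w,h,a=st;print(nm,a,"bbox",x,y,w,h,"base",un(*c,z).round(4),"L/R edge",un(x,c[1],z).round(3)[:2],un(x+w,c[1],z).round(3)[:2])
cv2.imwrite(f"pics/w{int(s['t']*100)}.png",f[...,::-1])
E
python3 m.py
```

```text
t 6.9 pos [0.5297 0.0165 0.0343] F [ 0.41 -1.04  0.84]
green 46 bbox 403 332 9 9 base [-0.0063 -0.0187  0.055 ] L/R edge [-0.007 -0.022] [-0.006 -0.015]
blue 2041 bbox 525 357 97 43 base [0.0856 0.1854 0.079 ] L/R edge [0.051 0.095] [0.146 0.324]
blue 934 bbox 349 236 27 63 base [-0.0794 -0.0576  0.079 ] L/R edge [-0.08  -0.064] [-0.079 -0.05 ]
port 2013 bbox 0 333 67 66 base [ 0.124  -0.4755  0.051 ] L/R edge [ 0.185 -0.64 ] [ 0.088 -0.374]
```

The handle is fully out: the bar is perpendicular at y ≈ -0.058. Next I'll push the slide, first the known-safe length and then in small steps.

Call:
move_arm(
  commands="0 0 0 0 0.4 0 0;0 0 0 0 0.8 0 0;0 0 0 0 1.2 0 0;0 0 0 0 1.6 0 0;0 0 0 0 2.0 0 0;0 0 0 0 2.4 0 0;0 0 0 0 2.4 0 0",
)

```text
t: 7.65
position: [0.5288, 0.0416, 0.0344]
tool_rot: [0.056, -3.141, -0.001]
force: [0.3, -1.5, -1.2]
gripper_width: 0.002
finger_force: 0.8
```

```bash
cat > r.py <<'E'
from h import *
def red(f):
    h=cv2.cvtColor(f,cv2.COLOR_RGB2HSV);m=((h[...,0]<5)|(h[...,0]>174))&(h[...,1]>150)&(h[...,2]>40);m[:,:260]=0
    y,x=np.nonzero(m);return (len(x),x.mean().round(2),y.mean().round(2),y.min(),y.max()) if len(x) else 0
print("ref",red(cv2.imread("pics/side0.png")[...,::-1]))
p=imaging.capture("side");cv2.imwrite("pics/s_last.png",p["frame"][...,::-1]);print("now",red(p["frame"]))
q=imaging.capture("top");print("topref",red(np.ascontiguousarray(np.pad(cv2.imread("pics/top0.png")[...,::-1],((0,0),(100,0),(0,0))))),"top",red(np.pad(q["frame"],((0,0),(100,0),(0,0)))))
E
python3 r.py; python3 m.py|grep -v port
```

```text
ref (53, np.float64(308.53), np.float64(160.43), np.int64(157), np.int64(164))
now (57, np.float64(308.44), np.float64(160.67), np.int64(157), np.int64(164))
topref (84, np.float64(343.58), np.float64(184.48), np.int64(180), np.int64(189)) top (85, np.float64(343.61), np.float64(184.53), np.int64(180), np.int64(189))
t 7.75 pos [0.5289 0.0415 0.0345] F [-0.35 -0.74  0.32]
green 35 bbox 403 332 7 7 base [-0.0065  0.0057  0.055 ] L/R edge [-0.007  0.003] [-0.006  0.009]
blue 1948 bbox 514 361 100 39 base [0.0836 0.1965 0.079 ] L/R edge [0.05  0.108] [0.139 0.325]
blue 874 bbox 347 229 26 70 base [-0.0799 -0.0336  0.079 ] L/R edge [-0.08 -0.04] [-0.08  -0.027]
```

Call:
move_arm(
  commands="0 0 0 0 0.2 0 0;0 0 0 0 0.4 0 0;0 0 0 0 0.6 0 0;0 0 0 0 0.6 0 0",
)

```text
t: 8.2
position: [0.5288, 0.0475, 0.0344]
tool_rot: [-0.055, 3.141, 0.002]
force: [-0.0, 0.7, 0.6]
gripper_width: 0.005
finger_force: 0.0
```

```bash
python3 r.py|grep now; python3 m.py|egrep "pos|blue"|sed 2d
```

```text
now (61, np.float64(308.48), np.float64(162.64), np.int64(159), np.int64(166))
t 8.3 pos [0.5288 0.0471 0.0344] F [0.16 0.74 0.65]
blue 1136 bbox 354 228 26 72 base [-0.0783 -0.0253  0.079 ] L/R edge [-0.078 -0.031] [-0.078 -0.018]
```

The button has dropped 2 px in the side view and the contact force is gone, so the slide has clicked in. I'll back off and rise.

Call:
move_arm(
  commands="0 0 0 0 -0.8 0 0;0 0 0 0 -1.8 0 0;0 0 0 0 -1.8 -2 0;0 0 0 0 -1.8 -5 0;0 0 0 0 -1.8 -9 0;0 0 0 0 -1.8 -12 0;0 0 0 0 -3.8 -12 0;0 0 0 0 -6.8 -12 0;0 0 0 0 -9.8 -12 0;0 0 0 0 -12 -12 0;0 0 0 0 -12 -12 0;0 0 0 0 -12 -12 0",
)

```text
t: 9.55
position: [0.5325, -0.0746, 0.1543]
tool_rot: [0.05, -3.141, -0.0]
force: [0.8, -0.8, 0.7]
gripper_width: -0.002
finger_force: 0.0
```

```bash
python3 r.py; python3 m.py
python3 - <<'E'
import cv2
b=cv2.imread("pics/s_last.png")[140:260,230:390];cv2.imwrite("pics/j.png",cv2.convertScaleAbs(cv2.resize(b,(800,600),interpolation=cv2.INTER_CUBIC),alpha=2))
E
```

```text
ref (53, np.float64(308.53), np.float64(160.43), np.int64(157), np.int64(164))
now (57, np.float64(308.56), np.float64(162.58), np.int64(159), np.int64(166))
topref (84, np.float64(343.58), np.float64(184.48), np.int64(180), np.int64(189)) top (89, np.float64(343.94), np.float64(185.3), np.int64(181), np.int64(190))
t 9.65 pos [ 0.5327 -0.0729  0.1544] F [ 0.18 -0.06  0.12]
red 150 bbox 503 291 14 15 base [0.0464 0.0512 0.079 ] L/R edge [0.045 0.041] [0.048 0.063]
green 780 bbox 446 245 43 24 base [-0.0014 -0.0082  0.055 ] L/R edge [-0.003 -0.035] [0.001 0.021]
green 57 bbox 407 335 15 11 base [ 0.1192 -0.054   0.055 ] L/R edge [ 0.118 -0.063] [ 0.121 -0.043]
blue 3602 bbox 0 322 67 78 base [ 0.3385 -0.8675  0.079 ] L/R edge [ 0.433 -1.103] [ 0.256 -0.651]
blue 2816 bbox 522 311 90 67 base [0.1557 0.2013 0.079 ] L/R edge [0.13  0.104] [0.206 0.373]
port 2084 bbox 52 303 83 61 base [ 0.1403 -0.5184  0.051 ] L/R edge [ 0.176 -0.666] [ 0.123 -0.438]
port 439 bbox 433 250 18 58 base [ 0.0283 -0.0328  0.051 ] L/R edge [ 0.027 -0.044] [ 0.029 -0.021]
```

View pics/j.png

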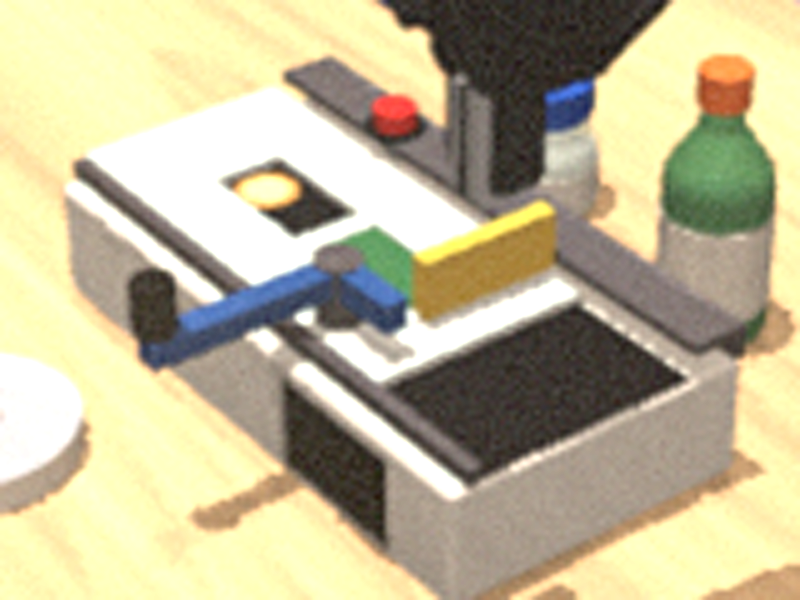

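The button is down at about (309,163), the port is glowing inside the window near (284,178), and the handle is out. The gripper is clear, so I'm handing it in.

```bash
python3 -c "
from h import *
print(sign_off())"
```

```text
the job is handed in; nothing more can be done
None
```

I swung the handle fully out and pushed the slide to its first click: the red button dropped, the lamp port shows through the clear window, the jar, bottle and dish weren't touched, and the job is handed in (no verdict returned).

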